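# Step the tablet dispenser to number 5 and lock its key

### The job

The tablet dispenser still stands at an earlier dose: press its round step key, right down and right up again each time, until the number 5 stands at the arrow mark. Feel for the end of the stroke and do not force the key against its stop (never more than 30 N). Then turn the lock knob clockwise past its click to its end stop so that the key cannot be pressed by mistake, and leave the things round the dispenser where they are.

Things in the scene. Friction and masses are not known exactly. Their poses are not given: they have to be found in the camera images.
- dispenser: tablet dispenser: light grey case, 145 mm deep, 235 wide, 34 high in front, 81 behind, fixed; its flat top face slopes up toward the back at 18 degrees. Origin: centre of underside; x to its back, y to its left, z up. On the face, left: round clear-covered housing (124 mm across, 22 high) with the carousel; right: step key (upper) and lock knob (lower), 76 mm apart along the slope
- carousel (a joint): angle (rad) of the wheel of seven wells under the clear cover, numbers 1 to 7 on its rim. 0: number 1 at the mark; each step adds 2*pi/7 = 0.8976 and brings the next number (1 follows 7), so 5 is at the mark at 3.590 (or a full turn more or less). It clicks to rest at whole steps, moves only by the step key and only forward; the cover keeps fingers off it
- number_5 (a point): middle of the number 5 on the carousel's rim (numerals 13 mm high, dark, 48.5 mm from the carousel's axis), on the rim's top
- mark (a point): point under the clear cover, 48.5 mm in front of the carousel's axis, where the selected number stands; small dark arrows on the case and the cover's edge, on the housing's side nearest the dispenser's front, point at it
- step_key: step key: round grey button, 32 mm across, dark ring and small triangle on top; stands 14 mm out of the sloping face and is pressed straight into it. Its z axis points out of the face, x up the slope, y left; origin on its axis, level with the face when up
- key_top (a point): centre of the key's top; the z axis of this point points straight out of the face (press along -z)
- key_travel (a joint): how far the key is pressed (m): 0 up; rubber stop from 0.0091 (5 N/mm), dead stop 0.0114; springs back. Pressed at 15 mm/s its push peaks at 7 N at 2 to 4 mm (it drives the carousel over a click), then eases to 4 N. One step = pressed past 8.8 mm, then let right up: the carousel turns two thirds of a step on the way down, the rest on the way up. A shorter press is lost. Locked, it stops at 1.5 mm
- lock_knob (a joint): angle (rad) of the lock knob: black bar 40 mm long, 11 thick, top 28 mm above the face (lowest 6 mm: a 35 mm round collar), standing square on the face. 0: bar along the slope, key free; grows clockwise seen from above; 1.571: end stop, bar across, key locked. Turns easily to 0.65, then a click resists (up to 0.11 N m) and throws it on to the stop; let go before the click it springs back to 0.65
- knob_grip (a point): centre of the knob's top, 27.5 mm above the face, on its axis; the point turns with the knob: x along the bar (toward its white line), y across it (close the fingers along y), z out of the face
- dose_cup: white dose cup 41 mm across, 32 mm high, empty, in front of the dispenser; a bystander. Origin: centre of its underside
- vial: small injection vial 23 mm across, 37 mm high, left of the dispenser; a bystander. Origin: centre of its underside
- swab_pack: flat paper pack of swabs 34 x 155 x 12 mm, behind the dispenser; a bystander. Origin: centre of its underside
- syringe_pack: syringe in a flat clear blister 66 x 162 x 16 mm, right of the dispenser; a bystander. Origin: centre of its underside
- gauze_pack: flat gauze pouch 68 x 95 x 12 mm, near the front edge on the left; a bystander. Origin: centre of its underside

How it is judged (in metres and radians):
On the way, in this order (a step that is already met when the one before it is completed fails the run):
1. number 5 stands at the mark with the step key fully up (distance between number_5 and mark below 0.004 m and value of joint key_travel below 0.001 m), for 0.2 s.
2. the lock knob has been turned past its click to its end stop (value of joint lock_knob above 1.45 rad), for 0.2 s.
At the end, for the whole second after the job is handed in: number 5 is within 4 mm of the mark, the step key is up (within 1 mm), and the lock knob is past its click at its end stop (more than 1.45 rad) (all of step 1 and value of joint lock_knob above 1.45 rad); the robot touches nothing.
It fails at once if the step key is pressed with more than 30 N (contact force between step_key and the fingers above 30 N).
It fails at once if a thing beside the dispenser is moved by more than 20 mm (distance of any of dose_cup, vial, swab_pack, syringe_pack, gauze_pack from where it was at the start of the episode above 0.02 m).
It also fails if it takes over 58 s, if anything falls off the work surface, if the arm or the gripper's body presses on something with over 40 N, if the wrist force passes 120 N, or if a joint passes its speed limit or range.

### The arm

A 7-joint arm with a two-finger parallel gripper is mounted at the origin on a cart in front of the work surface, level with it; the furniture and walls round the work are solid. World frame = base frame: x ahead of the robot, y to its left, z up, the work surface at z = 0. Lengths are in m, angles in degrees, forces in N, time in s.
With the tool pointing down it reaches from about 0.425 to 0.875 m from the base axis. Payload 4.7 kg.
Tool frame: the origin (TCP) lies midway between the tips of the shut fingers; the grasp point (between the pads) lies 19 mm behind it; z points along the fingers, y is the line along which they close (so a half turn about z gives the same grasp; the last joint's range is limited). The gripper opens to 87 mm and grips with 3 to 60 N. Pads are 19 mm wide; open, the fingers measure 117 mm over their backs; the gripper's body (75 mm by 190 mm) begins 51 mm behind the grasp point.
Start: joints at [73.688, 18.392, -4.016, 83.108, 1.295, 78.541, -3.26], TCP at [0.191, -0.621, 0.194] pointing down, gripper open.
Joint ranges: [-163.93, 163.93], [-17.29, 119.83], [-79.2, 71.16], [3.27, 140.29], [-89.18, 269.18], [5.43, 117.66], [-154.24, 154.24]. Speed limits (degrees/s): [147.25, 147.25, 180, 180, 180, 180, 180].

### API

Orientations are given as [roll, pitch, yaw] about the fixed x, y, z axes, in that order (R = Rz(yaw) Ry(pitch) Rx(roll)).
In Python, from cell import env, viewer, boxes_of, masks_of gives the robot as it stands. The module is installed in compiled form; this text tells all that it offers.
- The arm moves only by the tool apply_moves, never from a script. Its argument "moves" is a list of rows, each a list of 7 numbers: the shift along the tool's x, y, z scaled (see below), then the turn, a rotation vector about the tool's x, y, z scaled (see below), then the opening, from 0 (shut) to 1 (fully open). A call has 1 to 20 rows; each row is the pose to reach, as a shift and turn from the pose commanded when the call began, along the tool's axes at that moment; what a row does not reach only later rows make up. The controller multiplies each number of a shift by 0.2 m and each number of a turn by 1.5 rad. A row lasts 1/10 s, in which the tool goes at most 50 mm and 8.59 degrees, less where a joint would pass 70% of its speed; a pose out of reach is approached as far as the arm can. A call with a number of a shift or a turn outside -1 to 1 is refused whole. A call with a gripper value outside its range is refused whole. The fingers move at their own pace and stop on an object; "grip_force" is the grip in N (left out, the last holds). Time passes only in rows, so rows that repeat a pose let the fingers close. It gives the time, the measured TCP pose, the force, the opening and the grip force at its end, in the units of the state.
- env.get_obs(): the state, without advancing time (a new reading comes with each control period).
- viewer.read_camera(name): name is "scene" or "top" or "wrist"; returns the picture (420x560x3 uint8, red, green, blue); there is no depth.
- viewer.get_calibration(name): a dict with "fov_y" (degrees; the focal length in pixels is half the picture's height over the tangent of half this angle, whatever the lens; pixels are square), "cx", "cy" (the principal point, pixels), "k1" (the pictures are not rectified: a ray, as slopes to the right and down, at radius r is drawn at 1 + k1 r^2 times it, then the intrinsics apply), "position" and "orientation" of the camera in the world. Camera axes: x right, y up, looking along -z (the intrinsics and any distortion apply to the point x, -y, -z); pixel columns grow to the right and rows downward; lengths in m; the calibration is good to about 2 mm. A picture is of the moment at which its call begins: read the wrist's pose just before it. get_calibration takes no time and is no camera call; for the wrist camera it gives the pose at the moment of the call.
- env.sign_off(): hands the job in; it is judged then, once.
Trained networks look in the newest picture that a camera, given by its name, has taken for a name from the list of things; names that differ only in an ending like _2 or _b are one class to them, and where a whole thing is asked for, a point or a joint stands for the part that bears it (a point fixed in the world has none). Each returns a list of dicts, best first, with "conf" (0 to 1); they miss things now and then, are a little off and sometimes report something else, mostly with a low value. They report only what shows in the picture. A call takes as long as a camera call.
- boxes_of(camera, target): "location" ([column, row] in pixels, amid what is visible of it).
- masks_of(camera, target): "pixels" (420x560 bool, what is visible of it) and "location" ([column, row] in pixels, amid what is visible of it).
The state is a dict: "time_s": time; "qpos": joint angles; "joint_velocities": joint speeds; "effort": joint torques, N m; "tool_pos": TCP position; "tool_rot": TCP orientation; "force": force on the tool from outside, world axes, zero at the start; "wrist_torque": the same for the moment, N m; "grip_width": finger opening in m; "grasp_force": force on a finger pad.
Only numpy, scipy, OpenCV 4.12 (cv2) and the standard library are available. Lean on these libraries where they do the work, as an engineer would, in place of code of your own. Each camera call takes 0.05 s, during which the arm holds its last target. There are 200 camera calls.

## Working session

There is one attempt and no reset: what is moved stays moved. The work goes in short steps, Python scripts to look and compute and a tool call to move; the robot and the scene stay as the last step left them, time stands still between calls to the robot, and variables do not carry over. Pictures are saved under pics/ and viewed, at most 10 in all, crops included, and the job is handed in when it is done.

Besides the shell and the picture viewer there is one more tool, called after "Emit:" as name(argument=value, ...), one argument or row to a line, values as JSON. apply_moves: Moves the arm, as the interface text tells. Shifts and turns lie within -1 to 1; 1 stands for 0.2 m of shift or 1.5 rad of turn. Its arguments: {"type":"object","properties":{"moves":{"type":"array","items":{"type":"array","items":{"type":"number","minimum":-1,"maximum":1}}},"grip_force":{"type":"number"}},"required":["moves"]}

```bash
mkdir -p pics
cat > h.py <<'E'
import numpy as np, cv2
from scipy.spatial.transform import Rotation as R
from cell import env, viewer, boxes_of, masks_of
def camrot(c):
    o=np.array(c["orientation"],float)
    if o.shape==(3,3): return o
    if o.size==4: raise Exception("quat %s"%o)
    return R.from_euler('xyz',o,degrees=True).as_matrix()
def K(c):
    f=210/np.tan(np.radians(c["fov_y"])/2)
    return np.array([[f,0,c["cx"]],[0,f,c["cy"]],[0,0,1.]]),np.array([c["k1"],0,0,0.])
F=np.diag([1,-1,-1.])
def ray(c,uv):
    k,d=K(c); p=cv2.undistortPoints(np.array([[uv]],float),k,d)[0,0]
    return np.array(c["position"]), camrot(c)@F@np.array([p[0],p[1],1])
def proj(c,P):
    k,d=K(c); M=(camrot(c)@F).T; t=-M@np.array(c["position"])
    return cv2.projectPoints(np.array(P,float).reshape(-1,1,3),cv2.Rodrigues(M)[0],t,k,d)[0][:,0]
def onz(c,uv,z):
    o,d=ray(c,uv); return o+d*(z-o[2])/d[2]
E
python3 - <<'E'
from h import *
s=env.get_obs(); print({k:np.round(v,3) for k,v in s.items()})
ims=[]
for n in("scene","top"):
    im=viewer.read_camera(n); c=viewer.get_calibration(n); print(n,c); ims.append(im)
    cv2.imwrite(f"pics/{n}0.png",im[:,:,::-1])
    for t in("dispenser","carousel","number_5","step_key","key_top","lock_knob","knob_grip","dose_cup","vial","swab_pack","syringe_pack","gauze_pack"):
        b=boxes_of(n,t)
        print(t,[(np.round(x["location"],1),round(x["conf"],2),np.round(onz(c,x["location"],.06),3)) for x in b[:2]])
E
```

```text
{'time_s': np.float64(0.0), 'qpos': array([73.687, 18.439, -4.017, 83.175,  1.295, 78.538, -3.259]), 'joint_velocities': array([ 0.001, -0.1  ,  0.151, -0.003, -0.013,  0.015,  0.113]), 'effort': array([ 1.0000e-03, -4.9129e+01, -4.0400e-01, -3.1253e+01, -6.4000e-02,
        4.4000e-02,  0.0000e+00]), 'tool_pos': array([ 0.191, -0.621,  0.192]), 'tool_rot': array([-1.79893e+02,  5.00000e-03,  1.71250e+01]), 'force': array([-0.467, -0.401,  0.001]), 'wrist_torque': array([-0.033, -0.007,  0.031]), 'grasp_force': np.float64(0.0), 'grip_width': np.float64(0.087)}
scene {'fov_y': 48.19254932179701, 'cx': 279.46942918374657, 'cy': 212.93335435897527, 'k1': -0.028822780129891777, 'position': array([ 0.08893476, -0.34981738,  0.82691758]), 'orientation': array([ 40.94590199,   0.2963129 , -49.14828589])}
dispenser [(array([296.7, 215.9]), 0.6, array([0.607, 0.055, 0.06 ]))]
carousel []
number_5 []
step_key [(array([336.9, 199.9]), 0.5, array([0.701, 0.017, 0.06 ])), (array([300. , 217.4]), 0.24, array([0.609, 0.047, 0.06 ]))]
key_top [(array([333.4, 200.5]), 0.63, array([0.695, 0.022, 0.06 
[... 802 characters left out ...]
[0.677, 0.013, 0.06 ]))]
carousel [(array([265.8, 179.2]), 0.6, array([0.633, 0.075, 0.06 ]))]
number_5 []
step_key [(array([289.9, 163. ]), 0.41, array([0.675, 0.011, 0.06 ]))]
key_top [(array([292.4, 160.1]), 0.61, array([0.683, 0.004, 0.06 ]))]
lock_knob [(array([295.9, 192.7]), 0.6, array([ 0.596, -0.003,  0.06 ]))]
knob_grip [(array([300. , 190.6]), 0.44, array([ 0.602, -0.014,  0.06 ]))]
dose_cup []
vial [(array([297.6, 189. ]), 0.26, array([ 0.606, -0.008,  0.06 ]))]
swab_pack [(array([247.5, 149. ]), 0.85, array([0.714, 0.121, 0.06 ]))]
syringe_pack [(array([328. , 165.9]), 0.8, array([ 0.665, -0.089,  0.06 ]))]
gauze_pack [(array([194.7, 282.8]), 0.64, array([0.369, 0.261, 0.06 ]))]
```

Run:
```python
import cv2,numpy as np
a=cv2.imread("pics/scene0.png")[130:330,180:440]; b=cv2.imread("pics/top0.png")[110:260,190:390]
a=cv2.resize(a,(780,600),interpolation=cv2.INTER_CUBIC); b=cv2.resize(b,(800,600),interpolation=cv2.INTER_CUBIC)
cv2.imwrite("pics/a.png",a);cv2.imwrite("pics/b.png",b)
```

```text
(no output)
```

View pics/a.png

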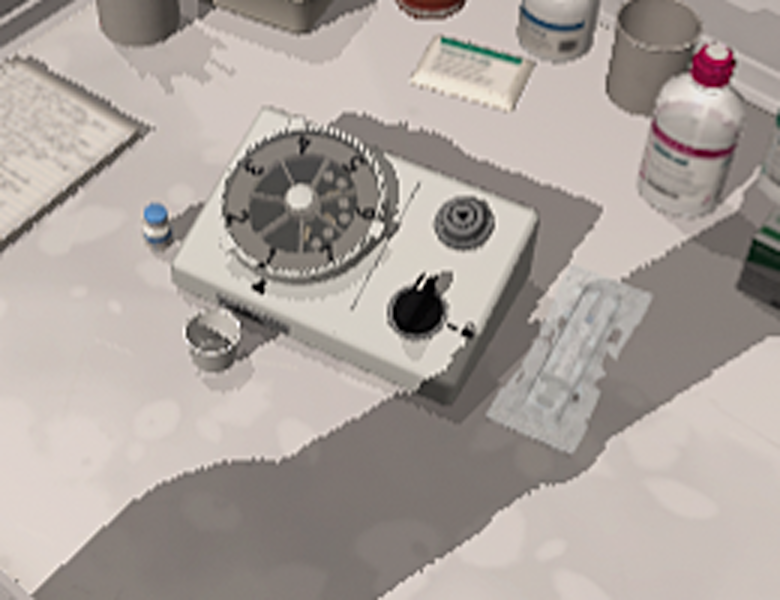

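View pics/b.png

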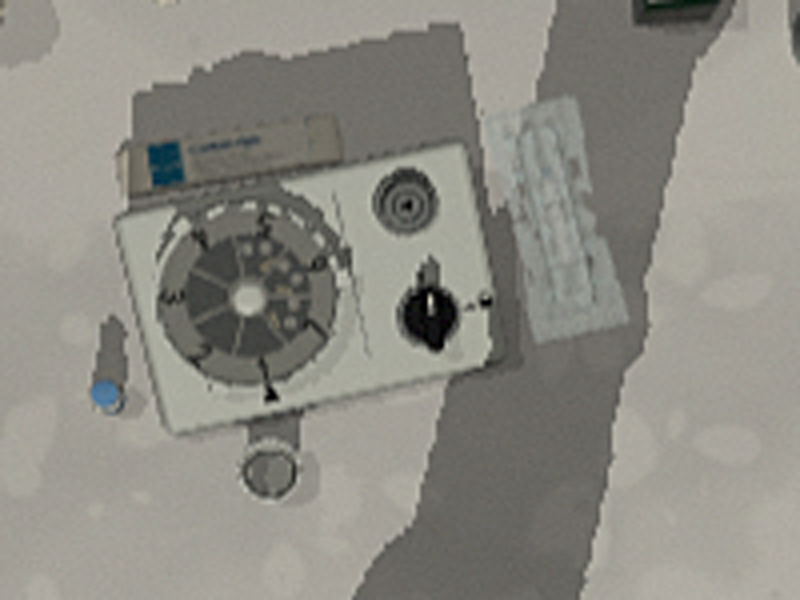

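Number 1 looks to stand at the mark (top crop (265,365), arrow at (270,393)). The key is at (406,202) and the knob at (428,315), with its bar along the slope. I now fit the dispenser pose from the case corners in both views.

```bash
cat > fit.py <<'E'
from h import *
from scipy.optimize import least_squares
ct=viewer.get_calibration("top"); cs=viewer.get_calibration("scene")
T=lambda u,v:(190+u/4,110+v/4); S=lambda u,v:(180+u/3,130+v/3)
# dispenser coords: face point at slope s (from face centre), lateral y, height h
n=np.array([-np.sin(np.radians(18)),0,np.cos(np.radians(18))]); u=np.array([n[2],0,-n[0]])
fp=lambda s,y,h: np.array([0,0,.0575])+u*s+np.array([0,y,0])+n*h
a,b=.0725,.1175
def pts(p):
    k=fp(p[3],p[4],.014); kn=fp(p[3]-.076,p[4],.006)
    return [[a,-b,.081],[a,b,.081],[-a,b,.034],[-a,-b,.034],k,fp(p[5],p[6],.022)]
ot=[T(465,145),T(118,215),T(175,432),T(493,362),T(406,202),T(249,300)]
os_=[S(538,212),S(265,110),S(175,265),S(435,378),S(463,218),S(300,196)]
def world(p,P): return R.from_euler('z',p[2]).apply(P)+[p[0],p[1],0]
def res(p):
    W=world(p,pts(p)); return np.r_[(proj(ct,W)-ot).ravel(),(proj(cs,W)-os_).ravel()]
r=least_squares(res,[.63,.07,.2,.04,-.07,0,.04],loss='soft_l1'); p=r.x
E
python3 - <<'E'
from fit import *
print(np.round(p,4),np.degrees(p[2])); print(np.round(r.fun.reshape(-1,2),1))
print("key top",world(p,fp(p[3],p[4],.014)),"knob top",world(p,fp(p[3]-.076,p[4],.028)))
print("knob px top",proj(ct,world(p,fp(p[3]-.076,p[4],.028))[None]), "obs",T(428,318))
E
```

```text
[ 0.6243  0.0683  0.1871  0.0441 -0.0702  0.0061  0.0419] 10.721294885126094
[[ 0.7 -1.3]
 [-1.7 -0.5]
 [-3.2  1.6]
 [ 4.1  1. ]
 [ 0.4  0.9]
 [ 0.1  0. ]
 [ 1.8 -0.3]
 [-0.7 -3.5]
 [-3.9 -0.7]
 [ 4.8  5. ]
 [ 0.1 -1.1]
 [-0.  -0.1]]
key top [0.67431557 0.00628021 0.08443189] knob top [ 0.59904631 -0.00797104  0.07426139]
knob px top [[297.98836011 190.87668604]] obs (297.0, 189.5)
```

```bash
cat > g.py <<'E'
from fit import *
def target(s,y,h,psi=0,pp=None):
    """TCP pose at face coords; psi: clockwise turn of tool about its z; tool x down-slope at 0"""
    pp=p if pp is None else pp
    pos=world(pp,fp(s,y,h)); Rz=R.from_euler('z',pp[2])
    M=Rz.as_matrix()@np.c_[-u,[0,1,0],-n]
    return pos, R.from_matrix(M)*R.from_euler('z',psi)
def step(pos,rot,ang=None):
    s=env.get_obs(); R0=R.from_euler('xyz',s["tool_rot"],degrees=True)
    sh=R0.inv().apply(pos-s["tool_pos"])/.2; tu=(R0.inv()*rot).as_rotvec()/1.5
    print("t",s["time_s"],"pos",np.round(s["tool_pos"],4),"rot",np.round(s["tool_rot"],2),"q",np.round(s["qpos"],1),"F",np.round(s["force"],2))
    print("shift",np.round(sh,4),"turn",np.round(tu,4))
def facecoords(pt):
    d=R.from_euler('z',-p[2]).apply(np.array(pt)-[p[0],p[1],0])-[0,0,.0575]
    return np.array([d@u,d[1],d@n])
E
python3 - <<'E'
from g import *
pos,rot=target(.02,-.04,.16); print(pos,rot.as_euler('xyz',degrees=True)); step(pos,rot)
E
```

```text
[0.6018723  0.02334293 0.21584938] [-180.           18.         -169.27870511]
t 1.3 pos [ 0.1913 -0.6212  0.1936] rot [180.     0.    17.12] q [73.7 18.4 -4.  83.1  1.3 78.5 -3.3] F [ 0.51  0.29 -0.22]
shift [ 2.9105 -2.4757 -0.1117] turn [-0.3162 -0.0176 -1.9959]
```

Emit:
apply_moves(
  moves=[
    [1,-0.85,-0.2,0,0,-1,0.3],
    [1,-0.85,-0.2,0,0,-1,0.3],
    [1,-0.85,-0.2,0,0,-1,0.3],
    [1,-0.85,-0.2,0,0,-1,0.3],
    [1,-0.85,-0.2,0,0,-1,0.3],
    [1,-0.85,-0.2,0,0,-1,0.3],
    [1,-0.85,-0.2,0,0,-1,0.3],
    [1,-0.85,-0.2,0,0,-1,0.3],
    [1,-0.85,-0.2,0,0,-1,0.3],
    [1,-0.85,-0.2,0,0,-1,0.3],
  ],
)

```text
time_s: 2.3
tool_pos: [0.3325, -0.3998, 0.2338]
tool_rot: [180.0, 0.0, 103.4]
force: [-0.1, 0.6, -0.1]
grip_width: 0.0268
grasp_force: 0.0
```

Run:
```python
from g import *
pos,rot=target(.02,-.04,.16); step(pos,rot)
```

```text
t 2.3 pos [ 0.3325 -0.3998  0.2338] rot [1.8000e+02 3.0000e-02 1.0343e+02] q [ 64.8   2.3 -18.   97.4   0.7  80.4  60.2] F [-0.05  0.55 -0.06]
shift [1.7452 1.8016 0.0888] turn [-0.1597 -0.1669 -1.0066]
```

Emit:
apply_moves(
  moves=[
    [0.9,0.9,0.05,-0.1,-0.08,-0.7,0.0],
    [0.9,0.9,0.05,-0.1,-0.08,-0.7,0.0],
    [0.9,0.9,0.05,-0.1,-0.08,-0.7,0.0],
    [0.9,0.9,0.05,-0.1,-0.08,-0.7,0.0],
    [0.9,0.9,0.05,-0.1,-0.08,-0.7,0.0],
    [0.9,0.9,0.05,-0.1,-0.08,-0.7,0.0],
    [0.9,0.9,0.05,-0.1,-0.08,-0.7,0.0],
  ],
)

```text
time_s: 3.0
tool_pos: [0.4682, -0.1811, 0.2239]
tool_rot: [176.2, 9.7, 162.8]
force: [0.2, -1.4, 0.2]
grip_width: 0.0006
grasp_force: 0.0
```

Run:
```python
from g import *
pos,rot=target(.02,-.04,.16); step(pos,rot)
```

```text
t 3.0 pos [ 0.4682 -0.1811  0.2239] rot [176.21   9.72 162.76] q [ 52.2  -8.1 -27.4 108.2  -9.3  70.  100.3] F [ 0.24 -1.39  0.18]
shift [-0.3237  1.1655  0.1737] turn [-0.0348 -0.0839 -0.319 ]
```

Emit:
apply_moves(
  moves=[
    [-0.28,1,0.15,-0.03,-0.08,-0.32,0.0],
    [-0.28,1,0.15,-0.03,-0.08,-0.32,0.0],
    [-0.28,1,0.15,-0.03,-0.08,-0.32,0.0],
    [-0.28,1,0.15,-0.03,-0.08,-0.32,0.0],
    [-0.28,1,0.15,-0.03,-0.08,-0.32,0.0],
    [-0.28,1,0.15,-0.03,-0.08,-0.32,0.0],
  ],
)

```text
time_s: 3.6
tool_pos: [0.5845, -0.0073, 0.2167]
tool_rot: [-179.8, 17.5, -169.6]
force: [0.2, 0.1, 0.2]
grip_width: 0.0004
grasp_force: 0.0
```

Run:
```python
from g import *
pos,rot=target(.02,-.04,.16); step(pos,rot)
im=viewer.read_camera("wrist"); c=viewer.get_calibration("wrist"); print(c)
cv2.imwrite("pics/w1.png",im[:,:,::-1])
for nm,pt in dict(key=fp(p[3],p[4],.014),knob=fp(p[3]-.076,p[4],.028),car=fp(p[5],p[6],.022)).items():
    print(nm,proj(c,world(p,pt)[None]))
for t in("key_top","knob_grip","lock_knob","number_5"):
    print(t,[(np.round(x["location"],1),round(x["conf"],2)) for x in boxes_of("wrist",t)[:2]])
```

```text
t 3.6 pos [ 0.5845 -0.0073  0.2167] rot [-179.79   17.51 -169.63] q [ 41.4  -3.4 -39.3 106.3  -6.5  59.3 104.6] F [0.18 0.1  0.16]
shift [-0.1063  0.1355  0.0376] turn [-0.0037 -0.0057 -0.0038]
{'fov_y': 67.95659199416158, 'cx': 278.3994953919696, 'cy': 211.19311421303937, 'k1': -0.030804253592791177, 'position': array([ 0.4653725 , -0.03038197,  0.37995795]), 'orientation': array([-31.25714143,   0.29631245, 100.06237096])}
key [[279.36152695 235.24428717]]
knob [[278.67337108 171.03912712]]
car [[379.92518126 204.09658963]]
key_top [(array([278.8, 231.8]), 0.98), (array([273.5, 166.9]), 0.26)]
knob_grip [(array([277.7, 168.7]), 0.68)]
lock_knob [(array([275.2, 168.6]), 0.8)]
number_5 []
```

View pics/w1.png

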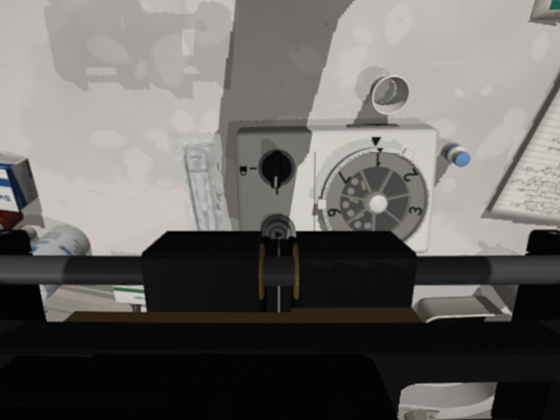

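The wrist view confirms 1 at the mark (378,160), just under the arrow (376,142), so four presses are needed. The key is at (278,232), as the fit predicts to about 2 mm.

Run:
```python
from g import *
print(facecoords(env.get_obs()["tool_pos"]))
pos,rot=target(.0428,-.0702,.022); step(pos,rot)
```

```text
[-0.00297242 -0.07148473  0.16822558]
t 3.85 pos [ 0.5838 -0.0121  0.2166] rot [-179.74   17.49 -170.06] q [ 41.6  -3.5 -39.1 106.4  -6.5  59.3 104.7] F [-0.64  0.21  0.6 ]
shift [-0.2352  0.0157  0.729 ] turn [-0.0058 -0.0059 -0.0086]
```

Emit:
apply_moves(
  moves=[
    [-0.12,0.01,0.3,-0.006,-0.006,-0.008,0],
    [-0.235,0.015,0.5,-0.006,-0.006,-0.008,0],
    [-0.235,0.015,0.65,-0.006,-0.006,-0.008,0],
    [-0.235,0.015,0.7,-0.006,-0.006,-0.008,0],
    [-0.235,0.015,0.7,-0.006,-0.006,-0.008,0],
    [-0.235,0.015,0.7,-0.006,-0.006,-0.008,0],
  ],
)

```text
time_s: 4.45
tool_pos: [0.6697, 0.0069, 0.0988]
tool_rot: [-180.0, 18.1, -169.2]
force: [0.5, -0.4, 0.4]
grip_width: 0.0006
grasp_force: 0.0
```

```bash
cat > st.py <<'E'
from g import *
s=env.get_obs(); N=R.from_euler('z',p[2]).apply(n)
print("face mm",np.round(1000*facecoords(s["tool_pos"]),2),"Fn",round(float(s["force"]@N),2),"F",np.round(s["force"],2))
step(*target(.0428,-.0702,.014))
E
python3 st.py
python3 - <<'E'
from g import *
im=viewer.read_camera("scene"); cv2.imwrite("pics/s2.png",cv2.resize(im[130:330,180:440,::-1],(780,600),interpolation=cv2.INTER_CUBIC))
E
```

```text
face mm [ 44.28 -68.75  28.99] Fn 0.23 F [ 0.51 -0.38  0.39]
t 4.45 pos [0.6697 0.0069 0.0988] rot [-180.     18.1  -169.19] q [ 34.9  15.2 -40.7 104.5  10.4  46.2  91.5] F [ 0.51 -0.38  0.39]
shift [ 0.0075 -0.0073  0.075 ] turn [0.0003 0.0012 0.001 ]
```

View pics/s2.png

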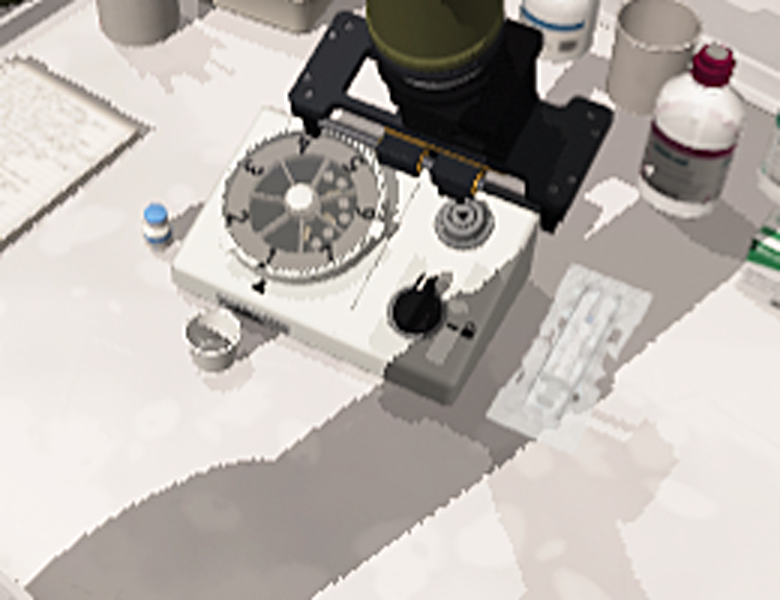

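Run:
```python
from g import *
s=env.get_obs(); R0=R.from_euler('xyz',s["tool_rot"],degrees=True)
for q in([0,0,0],[0,0,-.019],[0,.02,0],[0,-.02,0]):
    uv=proj(cs,(s["tool_pos"]+R0.apply(q))[None])[0]; print(q,(uv-[180,130])*3)
print(facecoords(s["tool_pos"]))
```

```text
[0, 0, 0] [460.65910151 203.19489014]
[0, 0, -0.019] [459.04192725 190.89738239]
[0, 0.02, 0] [435.13045935 192.90680004]
[0, -0.02, 0] [486.52329703 213.62070859]
[ 0.04498069 -0.06880824  0.02963712]
```

Emit:
apply_moves(
  moves=[
    [0.005,-0.005,0.03,0,0,0,0],
    [0.008,-0.007,0.055,0,0,0,0],
    [0.008,-0.007,0.065,0,0,0,0],
    [0.008,-0.007,0.0725,0,0,0,0],
    [0.008,-0.007,0.08,0,0,0,0],
    [0.008,-0.007,0.0875,0,0,0,0],
  ],
)

```text
time_s: 5.1
tool_pos: [0.6736, 0.0073, 0.0801]
tool_rot: [179.9, 18.0, -169.1]
force: [0.5, -0.2, 0.0]
grip_width: 0.0005
grasp_force: 0.0
```

```bash
python3 st.py
```

```text
face mm [ 42.25 -69.15  10.04] Fn -0.09 F [ 0.49 -0.24  0.05]
t 5.1 pos [0.6736 0.0073 0.0801] rot [ 179.94   18.04 -169.14] q [ 34.   16.9 -40.1 104.9  12.   44.5  90.4] F [ 0.49 -0.24  0.05]
shift [-0.0028 -0.0052 -0.0198] turn [0.0012 0.0005 0.0016]
```

Run:
```python
from g import *
a=viewer.read_camera("scene"); b=viewer.read_camera("wrist"); s=env.get_obs()
A=cv2.resize(a[160:240,290:390],(800,640),interpolation=cv2.INTER_CUBIC)[:600,:400+0] if 0 else cv2.resize(a[165:235,300:370],(400,400),interpolation=cv2.INTER_CUBIC)
B=cv2.resize(b[170:270,230:330],(400,400),interpolation=cv2.INTER_CUBIC)
cv2.imwrite("pics/c3.png",np.hstack([A,B])[:,:,::-1])
uv=proj(cs,s["tool_pos"][None])[0]; print((uv-[300,165])*400/70)
uv=proj(cs,world(p,fp(p[3],p[4],.014))[None])[0]; print((uv-[300,165])*400/70)
c=viewer.get_calibration("wrist")
uv=proj(c,s["tool_pos"][None])[0]; print(uv,(uv-[230,170])*4); uv=proj(c,world(p,fp(p[3],p[4],.014))[None])[0]; print(uv,(uv-[230,170])*4)
print(s["force"])
```

```text
[191.87957068 217.53041057]
[196.50400436 209.23628838]
[278.95215913 239.05445319] [195.80863651 276.21781275]
[277.15260186 244.27309005] [188.61040745 297.0923602 ]
[ 0.82570416  0.47422347 -1.13190724]
```

View pics/c3.png

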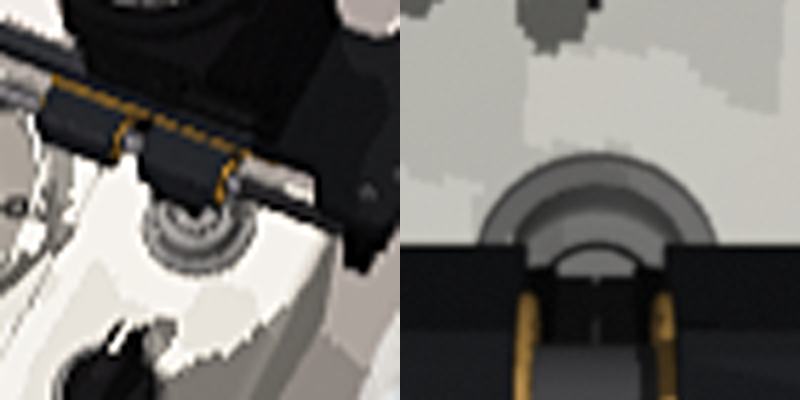

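The scene crop shows the tip at about (190,205), just over the key and apparently not yet touching; the key ring is at (200,230). I keep feeling downward in small steps.

Emit:
apply_moves(
  moves=[
    [0,-0.004,0.005,0,0,0,0],
    [0,-0.004,0.01,0,0,0,0],
  ],
)

```text
time_s: 5.4
tool_pos: [0.6744, 0.0063, 0.0782]
tool_rot: [179.9, 18.0, -169.2]
force: [-0.1, 0.8, 0.2]
grip_width: 0.0003
grasp_force: 0.0
```

```bash
python3 st.py
```

```text
face mm [ 42.21 -70.19   8.07] Fn 0.21 F [-0.07  0.77  0.25]
t 5.4 pos [0.6744 0.0063 0.0782] rot [ 179.95   18.04 -169.15] q [ 33.9  17.2 -40.  104.9  12.2  44.3  90.4] F [-0.07  0.77  0.25]
shift [-0.003  -0.     -0.0296] turn [0.0011 0.0004 0.0014]
```

Emit:
apply_moves(
  moves=[
    [0,0,0.005,0,0,0,0],
    [0,0,0.01,0,0,0,0],
  ],
)

```text
time_s: 5.6
tool_pos: [0.6749, 0.0066, 0.0762]
tool_rot: [179.9, 18.0, -169.1]
force: [-0.6, -0.3, 0.0]
grip_width: 0.0006
grasp_force: 0.0
```

Emit:
apply_moves(
  moves=[
    [0,0,0.005,0,0,0,0],
    [0,0,0.01,0,0,0,0],
  ],
)

```text
time_s: 5.8
tool_pos: [0.6754, 0.0068, 0.0743]
tool_rot: [179.9, 18.0, -169.1]
force: [1.0, -0.3, -0.1]
grip_width: 0.0006
grasp_force: 0.0
```

```bash
python3 st.py
```

```text
face mm [ 42.08 -69.93   3.99] Fn -0.38 F [ 0.97 -0.35 -0.11]
t 5.8 pos [0.6754 0.0068 0.0743] rot [ 179.94   18.03 -169.14] q [ 33.7  17.6 -39.8 104.9  12.5  44.   90.1] F [ 0.97 -0.35 -0.11]
shift [-0.0036 -0.0013 -0.0501] turn [0.0012 0.0003 0.0015]
```

Run:
```python
from g import *
def tri(rays):
    A=np.zeros((3,3));b=np.zeros(3)
    for o,d in rays:
        d=d/np.linalg.norm(d);M=np.eye(3)-np.outer(d,d);A+=M;b+=M@o
    x=np.linalg.solve(A,b); return x,[np.linalg.norm((np.eye(3)-np.outer(d,d)/(d@d))@(x-o)) for o,d in rays]
for i,nm in enumerate(["RB","LB","LF","RF","key","car"]):
    x,e=tri([ray(ct,ot[i]),ray(cs,os_[i])]); print(nm,np.round(x,4),np.round(e,4),"model",np.round(world(p,pts(p)[i:i+1])[0],4))
print(K(ct)[0][0,0],K(cs)[0][0,0])
s=env.get_obs();x=s["tool_pos"];R0=R.from_euler('xyz',s["tool_rot"],degrees=True)
im=viewer.read_camera("scene");im2=viewer.read_camera("top")
def crop(im,c,z):
    im=im.copy()
    cc=proj(c,x[None])[0];a,b=np.round(cc-30).astype(int);o=cv2.resize(im[b:b+60,a:a+60],(400,400),interpolation=cv2.INTER_CUBIC)
    q=(cc-[a,b]+.5)*400/60-.5; cv2.drawMarker(o,tuple(int(v) for v in q),(255,0,0),cv2.MARKER_CROSS,16,1); return o
cv2.imwrite("pics/d.png",np.hstack([crop(im,cs,0),crop(im2,ct,0)])[:,:,::-1])
```

```text
RB [ 0.7138 -0.0315  0.0816] [0.0002 0.0002] model [ 0.7174 -0.0337  0.081 ]
LB [0.6737 0.1944 0.0716] [0.0007 0.0007] model [0.6737 0.1972 0.081 ]
LF [0.5352 0.1619 0.0343] [0.0001 0.0001] model [0.5312 0.1703 0.034 ]
RF [ 0.5764 -0.0484  0.0393] [0.0013 0.0013] model [ 0.5749 -0.0606  0.034 ]
key [0.6778 0.0076 0.0774] [0.0006 0.0006] model [0.6743 0.0063 0.0844]
car [0.6158 0.1094 0.0799] [0.0001 0.0001] model [0.6156 0.1093 0.0803]
488.97491263153864 469.54278331792375
```

View pics/d.png

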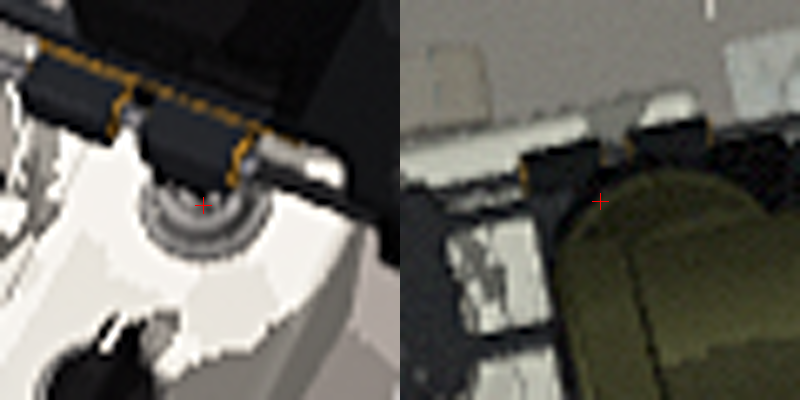

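Run:
```python
from g import *
a=viewer.read_camera("scene"); b=viewer.read_camera("wrist"); s=env.get_obs(); c=viewer.get_calibration("wrist")
cv2.imwrite("pics/wfull.png",b[:,:,::-1])
A=cv2.resize(a[160:230,245:345],(571,400),interpolation=cv2.INTER_CUBIC)[:,:400]
B=cv2.resize(b[195:275,239:319],(400,400),interpolation=cv2.INTER_CUBIC)
cv2.imwrite("pics/e.png",np.hstack([A,B])[:,:,::-1])
for nm,P in(("tcp",s["tool_pos"]),("key14",world(p,fp(p[3],p[4],.014))),("key0",world(p,fp(p[3],p[4],0)))):
    print(nm,(proj(c,P[None])[0]-[239,195])*5)
print(s["force"],s["effort"])
```

```text
tcp [199.49111341 220.29912343]
key14 [197.71680104 261.38667686]
key0 [197.6189158  224.34785431]
[0.66688785 0.05124674 0.49408037] [-1.09611763e-03 -3.88216710e+01 -6.01670220e+00 -2.89422369e+01
  4.08884184e-02 -1.48141488e+00  1.02746251e-02]
```

View pics/e.png

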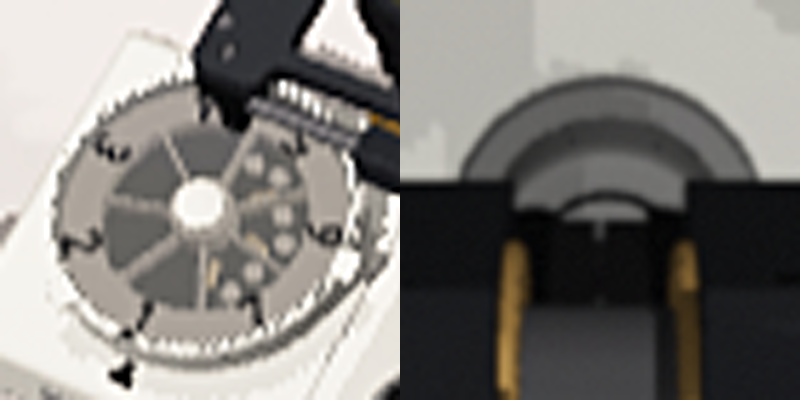

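In the scene crop 1 is still at the arrow, so nothing has been pressed. The wrist crop shows the tip (row 215) in front of the key's centre and above its top (front edge at row 150, ring at row 190). So the key lies lower and farther back than my fit: I shift 7 mm up the slope and go on feeling.

Emit:
apply_moves(
  moves=[
    [-0.015,0.003,0,0,0,0,0],
    [-0.035,0.007,0,0,0,0,0],
    [-0.035,0.007,0.005,0,0,0,0],
    [-0.035,0.007,0.01,0,0,0,0],
  ],
)

```text
time_s: 6.4
tool_pos: [0.6826, 0.0097, 0.0747]
tool_rot: [179.9, 18.0, -169.1]
force: [0.3, 0.2, -0.2]
grip_width: 0.0004
grasp_force: 0.0
```

Emit:
apply_moves(
  moves=[
    [0,0,0.005,0,0,0,0],
    [0,0,0.01,0,0,0,0],
  ],
)

```text
time_s: 6.6
tool_pos: [0.6828, 0.0095, 0.0725]
tool_rot: [179.9, 18.0, -169.1]
force: [0.5, -0.3, 0.2]
grip_width: 0.0006
grasp_force: 0.0
```

Emit:
apply_moves(
  moves=[
    [0,0,0.005,0,0,0,0],
    [0,0,0.01,0,0,0,0],
  ],
)

```text
time_s: 6.8
tool_pos: [0.6835, 0.0097, 0.0707]
tool_rot: [179.9, 18.0, -169.1]
force: [-0.1, 0.5, 0.5]
grip_width: 0.0004
grasp_force: 0.0
```

```bash
python3 st.py
```

```text
face mm [ 49.03 -68.59  -2.01] Fn 0.47 F [-0.09  0.52  0.5 ]
t 6.8 pos [0.6835 0.0097 0.0707] rot [ 179.94   18.02 -169.14] q [ 32.6  18.8 -39.4 104.   13.6  43.9  89.1] F [-0.09  0.52  0.5 ]
shift [ 0.0312 -0.0078 -0.0801] turn [0.0012 0.0003 0.0015]
```

Run:
```python
from g import *
s=env.get_obs(); c=viewer.get_calibration("wrist"); b=viewer.read_camera("wrist")
cv2.imwrite("pics/w2.png",b[:,:,::-1])
for t in("knob_grip","key_top","carousel","dose_cup","vial"):
    print(t,[(np.round(x["location"],1),round(x["conf"],2)) for x in boxes_of("wrist",t)[:2]])
print(c["position"],c["orientation"],s["tool_pos"],s["tool_rot"])
W=dict(knob=fp(p[3]-.076,p[4],.028),car=fp(p[5],p[6],.022),RF=np.array([-a,-.1175,.034]),LF=np.array([-a,.1175,.034]))
for k,v in W.items(): print(k,proj(c,world(p,v)[None])[0])
o=cv2.resize(b[0:300,100:500],(800,600),interpolation=cv2.INTER_CUBIC); cv2.imwrite("pics/w2c.png",o[:,:,::-1])
```

```text
knob_grip [(array([278.3, 106. ]), 0.94)]
key_top [(array([281.5, 228.5]), 0.82)]
carousel [(array([279.2, 223.7]), 0.41)]
dose_cup []
vial []
[ 0.56378408 -0.01354115  0.23304332] [-3.18080844e+01  4.64666611e-03  1.00811333e+02] [0.68351231 0.0097016  0.07073686] [ 179.94275166   18.02348316 -169.1422988 ]
knob [276.11737696 103.43371163]
car [480.42991339 178.99768295]
RF [191.17322378  25.1235712 ]
LF [603.19943095  32.35893259]
```

View pics/w2c.png

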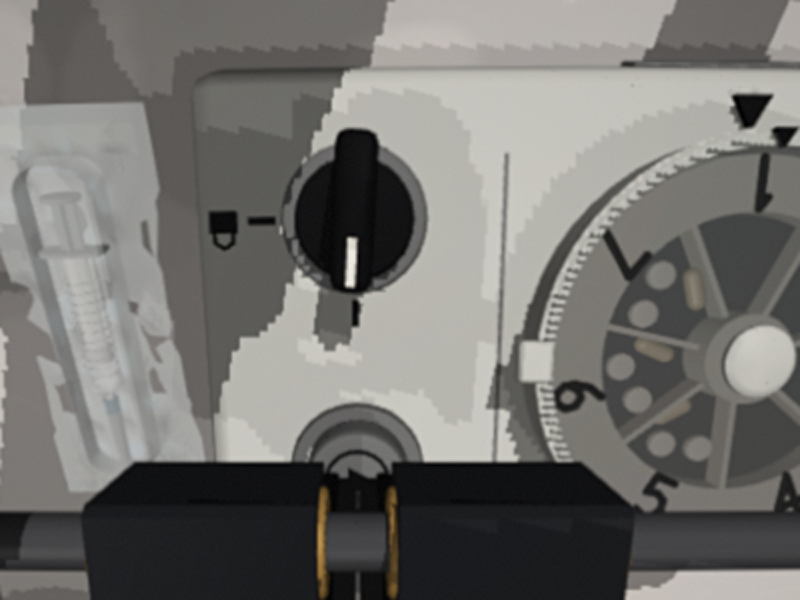

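The wrist view agrees with the fit to 2-3 px (knob (278,106), hub (479,180)), and 1 is still under the arrow. The tip has still not met the key, so I go on down in 4 mm checks, which is safe given the key's 9 mm stroke.

Emit:
apply_moves(
  moves=[
    [0,0,0.007,0,0,0,0],
    [0,0,0.014,0,0,0,0],
    [0,0,0.02,0,0,0,0],
  ],
)

```text
time_s: 7.4
tool_pos: [0.6848, 0.01, 0.0669]
tool_rot: [179.9, 18.0, -169.1]
force: [0.3, -0.4, -0.4]
grip_width: 0.0004
grasp_force: 0.0
```

```bash
python3 st.py
```

```text
face mm [ 49.06 -68.57  -6.05] Fn -0.48 F [ 0.3  -0.42 -0.43]
t 7.4 pos [0.6848 0.01   0.0669] rot [ 179.94   18.02 -169.15] q [ 32.4  19.2 -39.2 104.   14.   43.6  88.8] F [ 0.3  -0.42 -0.43]
shift [ 0.0313 -0.0079 -0.1003] turn [0.0012 0.0003 0.0015]
```

Emit:
apply_moves(
  moves=[
    [0.018,0,0.007,0,0,0,0],
    [0.018,0,0.014,0,0,0,0],
    [0.018,0,0.02,0,0,0,0],
  ],
)

```text
time_s: 7.7
tool_pos: [0.6824, 0.0095, 0.0619]
tool_rot: [179.9, 18.0, -169.1]
force: [0.1, 0.1, -0.5]
grip_width: 0.0009
grasp_force: 0.0
```

```bash
python3 st.py
python3 - <<'E'
from g import *
s=env.get_obs();R0=R.from_euler('xyz',s["tool_rot"],degrees=True);c=viewer.get_calibration("wrist")
for q in([0,0,0],[0,0,-.019],[0,0,-.04],[0,0,-.07],[.0375,0,-.07],[.0375,.095,-.07],[.0375,.095,-.12],[0,.02,-.07]):
    P=(s["tool_pos"]+R0.apply(q))[None]; print(q,proj(c,P)[0].round(0),"scene3x",((proj(cs,P)[0]-[180,130])*3).round(0))
E
```

```text
face mm [ 45.24 -68.61 -10.09] Fn -0.46 F [ 0.09  0.07 -0.45]
t 7.7 pos [0.6824 0.0095 0.0619] rot [ 179.94   18.01 -169.15] q [ 32.4  19.2 -39.1 104.6  14.1  43.   88.8] F [ 0.09  0.07 -0.45]
shift [ 0.0122 -0.0077 -0.1205] turn [0.0012 0.0001 0.0014]
[0, 0, 0] [279. 239.] scene3x [464. 227.]
[0, 0, -0.019] [279. 250.] scene3x [462. 216.]
[0, 0, -0.04] [279. 264.] scene3x [461. 203.]
[0, 0, -0.07] [279. 292.] scene3x [458. 183.]
[0.0375, 0, -0.07] [279. 207.] scene3x [434. 228.]
[0.0375, 0.095, -0.07] [511. 207.] scene3x [312. 178.]
[0.0375, 0.095, -0.12] [647. 251.] scene3x [300. 143.]
[0, 0.02, -0.07] [325. 292.] scene3x [432. 173.]
```

Run:
```python
from g import *
a=viewer.read_camera("scene"); b=viewer.read_camera("wrist"); t=viewer.read_camera("top")
A=cv2.resize(a[120:240,250:410],(400,300),interpolation=cv2.INTER_CUBIC)
T_=cv2.resize(t[110:230,220:380],(400,300),interpolation=cv2.INTER_CUBIC)
B=cv2.resize(b[180:330,180:380],(400,300),interpolation=cv2.INTER_CUBIC)
C=cv2.resize(b,(400,300),interpolation=cv2.INTER_AREA)
cv2.imwrite("pics/f.png",np.vstack([np.hstack([A,T_]),np.hstack([B,C])])[:,:,::-1])
s=env.get_obs()["tool_pos"][None]
print((proj(cs,s)-[250,120])*2.5,(proj(ct,s)-[220,110])*2.5)
```

```text
[[211.50041666 214.13495581]] [[175.91483601 124.92447058]]
```

View pics/f.png

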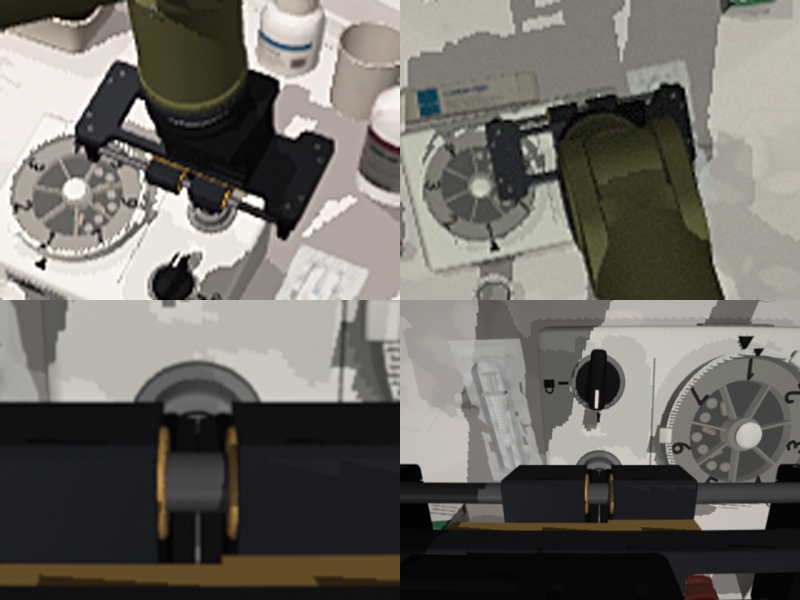

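The scene view (top left) has the gripper centred over the key at (211,210), still clear of it. The body looks about 30 mm farther back than the stated tool length, so contact is due a few mm lower. I go on by feel.

Emit:
apply_moves(
  moves=[
    [0,0,0.007,0,0,0,0],
    [0,0,0.014,0,0,0,0],
    [0,0,0.02,0,0,0,0],
  ],
)

```text
time_s: 8.15
tool_pos: [0.6839, 0.0098, 0.0582]
tool_rot: [179.9, 18.0, -169.1]
force: [1.0, 0.6, 0.8]
grip_width: 0.0005
grasp_force: 0.0
```

Emit:
apply_moves(
  moves=[
    [0,0,0.007,0,0,0,0],
    [0,0,0.014,0,0,0,0],
    [0,0,0.02,0,0,0,0],
  ],
)

```text
time_s: 8.45
tool_pos: [0.6851, 0.01, 0.0545]
tool_rot: [179.9, 18.0, -169.1]
force: [-1.7, -0.1, 2.3]
grip_width: 0.0004
grasp_force: 1.0
```

```bash
python3 st.py
```

```text
face mm [ 45.53 -68.54 -17.9 ] Fn 2.74 F [-1.67 -0.1   2.34]
t 8.45 pos [0.6851 0.01   0.0545] rot [ 179.94   18.02 -169.14] q [ 31.9  20.  -38.7 104.6  14.8  42.3  88.2] F [-1.67 -0.1   2.34]
shift [ 0.0136 -0.008  -0.1595] turn [0.0011 0.0002 0.0015]
```

Contact: 2.7 N along the face normal at nominal h of -17.9 mm. Now the stroke, at about 15 mm/s.

Emit:
apply_moves(
  moves=[
    [0,0,0.0075,0,0,0,0],
    [0,0,0.015,0,0,0,0],
    [0,0,0.0225,0,0,0,0],
    [0,0,0.03,0,0,0,0],
    [0,0,0.0375,0,0,0,0],
    [0,0,0.0425,0,0,0,0],
  ],
)

```text
time_s: 9.05
tool_pos: [0.6876, 0.0105, 0.0465]
tool_rot: [179.9, 18.0, -169.1]
force: [-4.5, -0.8, 8.0]
grip_width: 0.0003
grasp_force: 4.3
```

```bash
python3 st.py
```

```text
face mm [ 45.52 -68.53 -26.36] Fn 9.05 F [-4.5  -0.8   8.03]
t 9.05 pos [0.6876 0.0105 0.0465] rot [ 179.95   18.02 -169.14] q [ 31.3  20.9 -38.3 104.6  15.6  41.6  87.6] F [-4.5  -0.8   8.03]
shift [ 0.0136 -0.008  -0.2018] turn [0.0011 0.0002 0.0015]
```

Emit:
apply_moves(
  moves=[
    [0,0,-0.01,0,0,0,0],
    [0,0,-0.02,0,0,0,0],
    [0,0,-0.03,0,0,0,0],
    [0,0,-0.04,0,0,0,0],
    [0,0,-0.05,0,0,0,0],
    [0,0,-0.065,0,0,0,0],
    [0,0,-0.075,0,0,0,0],
    [0,0,-0.075,0,0,0,0],
  ],
)

```text
time_s: 9.85
tool_pos: [0.6832, 0.0096, 0.061]
tool_rot: [179.9, 18.1, -169.1]
force: [0.3, -0.5, 0.2]
grip_width: 0.0009
grasp_force: 0.0
```

```bash
python3 st.py
python3 - <<'E'
from g import *
im=viewer.read_camera("wrist"); c=viewer.get_calibration("wrist")
cv2.imwrite("pics/w4.png",im[:,:,::-1])
old=cv2.imread("pics/wfull.png")
# polar unwrap of rim: project rim positions at angles and sample a strip in face coords
hub=np.array([p[5],p[6]])
def strip(img,c):
    g=[]
    for r_ in np.linspace(.040,.060,40):
        row=[fp(hub[0]-r_*np.cos(t),hub[1]+r_*np.sin(t),.015) for t in np.linspace(-1.6,.5,400)]
        g.append(proj(c,world(p,np.array(row))))
    g=np.array(g,np.float32); return cv2.remap(img,g[...,0],g[...,1],cv2.INTER_LINEAR)
np.save("pics/dummy.npy",0)
cv2.imwrite("pics/strip_now.png",cv2.resize(strip(im[:,:,::-1],c),(800,160)))
print([(np.round(x["location"],1),round(x["conf"],2)) for x in boxes_of("wrist","number_5")], "mark", proj(c,world(p,fp(hub[0]-.0485,hub[1],.015))[None]))
E
```

```text
face mm [ 45.75 -68.68 -11.18] Fn 0.18 F [ 0.27 -0.52  0.24]
t 9.85 pos [0.6832 0.0096 0.061 ] rot [ 179.95   18.06 -169.15] q [ 32.3  19.3 -39.1 104.6  14.2  42.8  88.7] F [ 0.27 -0.52  0.24]
shift [ 0.0147 -0.0074 -0.1259] turn [0.0011 0.0007 0.0014]
[] mark [[496.08323125  91.76739289]]
```

```bash
cat > rotn.py <<'E'
from g import *
def polar(img,c,h=.012):
    th=np.linspace(0,2*np.pi,720,endpoint=False); g=[]
    for r_ in np.linspace(.016,.053,40):
        P=np.array([fp(p[5]-r_*np.cos(t),p[6]+r_*np.sin(t),h) for t in th]); g.append(proj(c,world(p,P)))
    g=np.array(g,np.float32); return cv2.remap(cv2.cvtColor(img,cv2.COLOR_RGB2GRAY),g[...,0],g[...,1],cv2.INTER_LINEAR,borderValue=0).astype(float), g
def best(cur,ref,mask):
    out=[]
    for k in range(720):
        r=np.roll(ref,k,1); A=cur[mask]; B=r[mask]; out.append(np.corrcoef(A,B)[0,1])
    out=np.array(out); return out
if __name__=="__main__":
    ref,_=polar(cv2.imread("pics/scene0.png")[:,:,::-1].copy(),cs)
    cur=viewer.read_camera("scene"); q,g=polar(cur,cs)
    prev=cv2.cvtColor(cur,cv2.COLOR_RGB2GRAY)
    m=np.ones_like(q,bool)
    # exclude columns hidden by the hand: angles -> keep mark-side half (|t|<100deg)
    t=np.arange(720)*.5; keep=(t<95)|(t>265); m[:,~keep]=False
    o=best(q,ref,m); ks=np.argsort(o)[::-1]
    top=[]
    for k in ks:
        if all(min(abs(k-j),720-abs(k-j))>30 for j in top): top.append(k)
        if len(top)==4: break
    print([(k*.5,round(k*.5/(360/7),2),round(o[k],2)) for k in top], "t",env.get_obs()["time_s"])
E
python3 rotn.py
```

```text
[(np.float64(309.0), np.float64(6.01), np.float64(0.86)), (np.float64(0.5), np.float64(0.01), np.float64(0.84)), (np.float64(258.5), np.float64(5.03), np.float64(0.75)), (np.float64(208.0), np.float64(4.04), np.float64(0.72))] t 10.0
```

```bash
cat > rotw.py <<'E'
from rotn import *
c=viewer.get_calibration("wrist"); c2=dict(c); c2["position"]=np.array([0.56378408,-0.01354115,0.23304332]); c2["orientation"]=np.array([-31.8080844,.00464666,100.811333])
def run(cur,c):
    ref,g1=polar(cv2.imread("pics/w2.png")[:,:,::-1].copy(),c2); q,g2=polar(cur,c)
    ok=lambda g:(g[...,0]>2)&(g[...,0]<557)&(g[...,1]>2)&(g[...,1]<228)
    a,b=ok(g1),ok(g2); o=[]
    for k in range(720):
        m=b&np.roll(a,k,1)
        o.append((np.corrcoef(q[m],np.roll(ref,k,1)[m])[0,1] if m.sum()>3000 else 0, m.sum()))
    o=np.array(o)
    for s in range(0,-7,-1):
        w=[(int(round(s*720/7))+d)%720 for d in range(-12,13)]; j=max(w,key=lambda k:o[k,0]); print(s,((j*.5+180)%360)-180,o[j].round(2))
if __name__=="__main__":
    cur=viewer.read_camera("wrist"); run(cur,c)
E
python3 rotw.py
```

```text
0 0.5 [7.7000e-01 2.2195e+04]
-1 -52.0 [7.0000e-01 2.0773e+04]
-2 -104.5 [4.2000e-01 1.9407e+04]
-3 -156.5 [3.5000e-01 1.8768e+04]
-4 151.5 [2.5000e-01 1.8465e+04]
-5 103.0 [2.9000e-01 1.8599e+04]
-6 52.0 [4.9000e-01 2.0386e+04]
```

```bash
cat > asc.py <<'E'
from rotn import *
def asc(img,c):
    L=[]
    for r_ in np.linspace(.058,.040,20):
        P=np.array([fp(p[5]-r_*np.cos(t),p[6]+r_*np.sin(t),.012) for t in np.linspace(-.45,.45,56)]); L.append(proj(c,world(p,P)))
    g=np.array(L,np.float32); v=cv2.remap(cv2.cvtColor(img,cv2.COLOR_RGB2GRAY),g[...,0],g[...,1],cv2.INTER_LINEAR)
    for r in v[::-1]: print(''.join('#' if x<45 else '+' if x<80 else '.' for x in r))
if __name__=="__main__":
    asc(viewer.read_camera("wrist"),viewer.get_calibration("wrist"))
E
python3 asc.py
```

```text
.......................++#####++........................
......................##########+.......................
.....................+###++..+###+......................
.....................###+.....+##+......................
.....................###+......+##......................
.....................+###...............................
......................+##+..............................
......................+###+.............................
.......................+###+............................
.........................###+...........................
..........................###+..........................
...........................###+.........................
............................###+........................
.......................+++++####........................
......................##########+.......................
......................###########.......................
....................+++++++++++++.......................
..............................+++++++++.................
...............................###...........+..........
..............................+###......................
```

The rim reads a clear (mirrored) "2" at the mark, so one full stroke gives one step. Three more.

Emit:
apply_moves(
  moves=[
    [0,0,0.02,0,0,0,0],
    [0,0,0.03,0,0,0,0],
    [0,0,0.0375,0,0,0,0],
    [0,0,0.045,0,0,0,0],
    [0,0,0.0525,0,0,0,0],
    [0,0,0.06,0,0,0,0],
    [0,0,0.0675,0,0,0,0],
    [0,0,0.075,0,0,0,0],
  ],
)

```text
time_s: 10.9
tool_pos: [0.6877, 0.0105, 0.0465]
tool_rot: [179.9, 18.0, -169.1]
force: [-3.9, -0.3, 8.7]
grip_width: 0.0009
grasp_force: 4.3
```

Emit:
apply_moves(
  moves=[
    [0,0,-0.01,0,0,0,0],
    [0,0,-0.02,0,0,0,0],
    [0,0,-0.03,0,0,0,0],
    [0,0,-0.04,0,0,0,0],
    [0,0,-0.05,0,0,0,0],
    [0,0,-0.065,0,0,0,0],
    [0,0,-0.075,0,0,0,0],
    [0,0,-0.075,0,0,0,0],
  ],
)

```text
time_s: 11.7
tool_pos: [0.683, 0.0097, 0.0608]
tool_rot: [179.9, 18.0, -169.1]
force: [0.1, 0.3, -0.5]
grip_width: 0.0005
grasp_force: 0.0
```

```bash
python3 asc.py
```

```text
.......................++#####+.........................
......................+########++.......................
......................####+.+####+......................
.....................+###+....+##+......................
.....................+###...............................
......................###+..............................
......................+####++...........................
.......................######+..........................
......................+#####+...........................
......................###+..............................
.....................+###...............................
.....................+##+...............................
......................###+....+++.......................
.......................###++####+.......................
.......................+#######+........................
........................++###+..........................
....................+...++++++..........................
..............................++++++.+..................
...............................##+......................
..............................+###......................
```

3 now. Two more strokes.

Emit:
apply_moves(
  moves=[
    [0,0,0.02,0,0,0,0],
    [0,0,0.03,0,0,0,0],
    [0,0,0.0375,0,0,0,0],
    [0,0,0.045,0,0,0,0],
    [0,0,0.0525,0,0,0,0],
    [0,0,0.06,0,0,0,0],
    [0,0,0.0675,0,0,0,0],
    [0,0,0.075,0,0,0,0],
  ],
)

```text
time_s: 12.55
tool_pos: [0.6877, 0.0105, 0.0465]
tool_rot: [179.9, 18.0, -169.1]
force: [-3.8, -0.9, 8.3]
grip_width: 0.0006
grasp_force: 4.4
```

Emit:
apply_moves(
  moves=[
    [0,0,-0.01,0,0,0,0],
    [0,0,-0.02,0,0,0,0],
    [0,0,-0.03,0,0,0,0],
    [0,0,-0.04,0,0,0,0],
    [0,0,-0.05,0,0,0,0],
    [0,0,-0.065,0,0,0,0],
    [0,0,-0.075,0,0,0,0],
    [0,0,-0.075,0,0,0,0],
  ],
)

```text
time_s: 13.35
tool_pos: [0.6831, 0.0097, 0.0609]
tool_rot: [179.9, 18.0, -169.1]
force: [0.0, 0.2, -0.6]
grip_width: 0.0004
grasp_force: 0.0
```

```bash
python3 asc.py
```

```text
.......................+##+.............................
.......................####.............................
.......................+###+............................
.......................+####+...........................
.......................+#####+..........................
.......................+######..........................
.......................+######+.........................
.......................+##+++##+........................
.......................+##+.+###........................
.......................+##+++###+.......................
.....................+###########.......................
.....................+###########.......................
.......................+##+.............................
........................##+.............................
........................##+.............................
........................+#+.............................
........................+++.............................
........................+++.+.++++.+++..................
...............................###......................
..............................+###......................
```

Emit:
apply_moves(
  moves=[
    [0,0,0.02,0,0,0,0],
    [0,0,0.03,0,0,0,0],
    [0,0,0.0375,0,0,0,0],
    [0,0,0.045,0,0,0,0],
    [0,0,0.0525,0,0,0,0],
    [0,0,0.06,0,0,0,0],
    [0,0,0.0675,0,0,0,0],
    [0,0,0.075,0,0,0,0],
  ],
)

```text
time_s: 14.2
tool_pos: [0.6877, 0.0106, 0.0465]
tool_rot: [179.9, 18.0, -169.1]
force: [-4.4, -0.7, 6.9]
grip_width: 0.0003
grasp_force: 4.4
```

Emit:
apply_moves(
  moves=[
    [0,0,-0.01,0,0,0,0],
    [0,0,-0.02,0,0,0,0],
    [0,0,-0.03,0,0,0,0],
    [0,0,-0.04,0,0,0,0],
    [0,0,-0.05,0,0,0,0],
    [0,0,-0.065,0,0,0,0],
    [0,0,-0.1,0,0,0,0],
    [0,0,-0.2,0,0,0,0.3],
    [0,0,-0.3,0,0,0,0.45],
    [0,0,-0.3,0,0,0,0.45],
  ],
)

```text
time_s: 15.2
tool_pos: [0.6709, 0.007, 0.1068]
tool_rot: [-179.9, 18.3, -169.1]
force: [0.3, 0.6, 0.6]
grip_width: 0.0169
grasp_force: 0.0
```

```bash
python3 asc.py
python3 - <<'E'
from g import *
s=env.get_obs(); c=viewer.get_calibration("wrist"); b=viewer.read_camera("wrist")
cv2.imwrite("pics/w9.png",b[:,:,::-1])
print(facecoords(s["tool_pos"])*1000)
for t in("knob_grip","lock_knob"):
    print(t,[(np.round(x["location"],1),round(x["conf"],2)) for x in boxes_of("wrist",t)[:2]])
print("model knob top/mid/base",[proj(c,world(p,fp(p[3]-.076,p[4],h))[None])[0].round(1) for h in(.028,.014,0)])
step(*target(.0458-.076,-.0688,.020))
E
```

```text
..+++++++++++++++++++++++++++++.........................
....................++########++........................
....................+###########+.......................
.....................++++++++###+.......................
.............................+##+.......................
.............................+##+.......................
.........................++++###+.......................
.......................+########+.......................
......................#####+####+.......................
.....................+##+....+++........................
.....................+##................................
.....................+##................................
.....................+##+...............................
......................##+...............................
......................+##++.+##+........................
.......................+#######+........................
........................++###++.........................
.........................+++++..........................
......................+......++++...+++++...............
.............................+##........................
[ 46.7717742  -68.98276177  34.93641203]
knob_grip [(array([278.6, 114.8]), 0.71)]
lock_knob [(array([275.9, 112. ]), 0.55)]
model knob top/mid/base [array([277.1, 113.1]), array([277.2, 114.5]), array([277.3, 115.7])]
t 15.4 pos [0.6688 0.0069 0.1025] rot [ 179.92   17.95 -169.15] q [ 35.2  15.  -41.  104.2  10.1  46.8  91.8] F [ 0.   -0.69 -0.84]
shift [ 3.741e-01 -3.000e-04  6.460e-02] turn [ 0.0014 -0.0006  0.0014]
```

5 stands at the mark and the key is up. Now over the knob with the fingers half open.

Emit:
apply_moves(
  moves=[
    [0.2,-0.002,0,0,0,0,0.45],
    [0.375,-0.002,0.02,0,0,0,0.45],
    [0.375,-0.002,0.08,0.001,0,0.001,0.45],
    [0.375,-0.002,0.14,0.001,0,0.001,0.45],
    [0.375,-0.002,0.14,0.001,0,0.001,0.45],
  ],
)

```text
time_s: 15.9
tool_pos: [0.6073, -0.0046, 0.0517]
tool_rot: [179.9, 17.9, -169.2]
force: [-0.3, 1.1, 0.3]
grip_width: 0.0391
grasp_force: 0.0
```

```bash
sed -i 's/target(.0428,-.0702,.014)/target(-.0305,-.0692,-.0225)/' st.py; python3 st.py
python3 - <<'E'
from g import *
s=env.get_obs(); print(s["grip_width"])
c=viewer.get_calibration("wrist"); b=viewer.read_camera("wrist")
a=viewer.read_camera("scene")
B=cv2.resize(b[150:350,130:430],(800,533),interpolation=cv2.INTER_CUBIC); cv2.imwrite("pics/k.png",B[:,:,::-1])
A=cv2.resize(a[180:260,270:390],(600,400),interpolation=cv2.INTER_CUBIC);cv2.imwrite("pics/ks.png",A[:,:,::-1])
cv2.imwrite("pics/kk.png",np.vstack([cv2.resize(B,(540,360)),cv2.resize(A,(540,240))[:, :]])[:,:,::-1])
for t in("knob_grip",): print(t,[(np.round(x["location"],1),round(x["conf"],2)) for x in boxes_of("wrist",t)[:2]])
E
```

```text
face mm [-30.58 -68.51   3.85] Fn 0.28 F [-0.3   1.09  0.27]
t 15.9 pos [ 0.6073 -0.0046  0.0517] rot [ 179.88   17.9  -169.24] q [ 39.5  10.9 -42.  114.9   6.5  39.5  95.5] F [-0.3   1.09  0.27]
shift [-0.0006 -0.0038  0.1317] turn [ 0.0016 -0.0012  0.0005]
0.03909027559509498
knob_grip [(array([276.8, 236.8]), 0.93)]
```

View pics/kk.png

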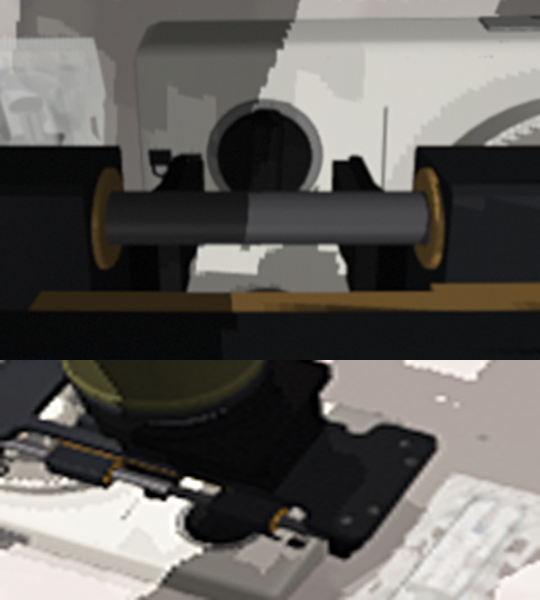

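The fingers straddle the knob (tips at x 185 and 355, knob at 265). The tip gap also confirms that the real tips lie about 32 mm behind the nominal TCP. I lower and grip.

Emit:
apply_moves(
  moves=[
    [0,-0.004,0.035,0.001,0,0,0.45],
    [0,-0.004,0.07,0.001,0,0,0.45],
    [0,-0.004,0.1,0.001,0,0,0.45],
    [0,-0.004,0.125,0.001,0,0,0.45],
    [0,-0.004,0.125,0.001,0,0,0.45],
  ],
)

```text
time_s: 16.55
tool_pos: [0.6152, -0.0043, 0.0288]
tool_rot: [-180.0, 17.9, -169.2]
force: [0.5, 0.3, -0.4]
grip_width: 0.0391
grasp_force: 0.0
```

Emit:
apply_moves(
  moves=[
    [0,0,0,0,0,0,0.25],
    [0,0,0,0,0,0,0.12],
    [0,0,0,0,0,0,0.05],
    [0,0,0,0,0,0,0],
    [0,0,0,0,0,0,0],
    [0,0,0,0,0,0,0],
  ],
  grip_force=20,
)

```text
time_s: 17.15
tool_pos: [0.6157, -0.0044, 0.0301]
tool_rot: [-179.9, 18.0, -169.2]
force: [-1.1, -0.0, 1.9]
grip_width: 0.0107
grasp_force: 20.0
```

```bash
python3 st.py
```

```text
face mm [-29.42 -69.86 -19.25] Fn 2.12 F [-1.08 -0.04  1.88]
t 17.15 pos [ 0.6157 -0.0044  0.0301] rot [-179.91   18.03 -169.23] q [ 37.5  13.7 -40.8 115.   10.   37.   92.6] F [-1.08 -0.04  1.88]
shift [0.0054 0.0033 0.0162] turn [-0.0009  0.0003  0.0006]
```

Gripped at 10.7 mm with no side load. I turn clockwise, which is + about tool z.

Emit:
apply_moves(
  moves=[
    [0,0,0,0,0,0.07,0],
    [0,0,0,0,0,0.14,0],
    [0,0,0,0,0,0.21,0],
    [0,0,0,0,0,0.28,0],
    [0,0,0,0,0,0.35,0],
    [0,0,0,0,0,0.41,0],
  ],
)

```text
time_s: 17.75
tool_pos: [0.6156, -0.0049, 0.03]
tool_rot: [169.4, 14.7, 153.9]
force: [-1.8, -0.6, 2.4]
grip_width: 0.0108
grasp_force: 20.0
```

Run:
```python
from g import *
s=env.get_obs(); print(np.round(s["qpos"],1),np.round(s["force"],1),np.round(s["wrist_torque"],2),s["grip_width"],s["tool_rot"],facecoords(s["tool_pos"])*1000)
```

```text
[ 32.1  12.7 -34.7 115.1   7.1  36.7  59.4] [-1.8 -0.6  2.4] [-0.1   0.42 -0.02] 0.010849585685792758 [169.40024988  14.6512637  153.90808474] [-29.5718348  -70.27523923 -19.26386267]
```

Emit:
apply_moves(
  moves=[
    [0,0,0,0,0,0.07,0],
    [0,0,0,0,0,0.14,0],
    [0,0,0,0,0,0.21,0],
    [0,0,0,0,0,0.28,0],
    [0,0,0,0,0,0.35,0],
    [0,0,0,0,0,0.42,0],
    [0,0,0,0,0,0.49,0],
    [0,0,0,0,0,0.56,0],
    [0,0,0,0,0,0.62,0],
    [0,0,0,0,0,0.62,0],
    [0,0,0,0,0,0.62,0],
  ],
)

```text
time_s: 18.85
tool_pos: [0.6152, -0.0053, 0.0298]
tool_rot: [162.1, 0.6, 102.2]
force: [-4.0, -3.5, 4.8]
grip_width: 0.0107
grasp_force: 20.0
```

Run:
```python
from g import *
s=env.get_obs(); print(np.round(s["qpos"],1),np.round(s["force"],1),np.round(s["wrist_torque"],2),s["grip_width"],s["tool_rot"],facecoords(s["tool_pos"])*1000)
_,r0=target(0,0,0); print("psi",(r0.inv()*R.from_euler('xyz',s["tool_rot"],degrees=True)).as_rotvec())
```

```text
[ 24.7  11.6 -26.5 115.4   3.6  36.5   9.2] [-4.  -3.5  4.8] [-0.43  0.98 -0.1 ] 0.010737620080214378 [162.05100725   0.60331076 102.22617048] [-30.1307751  -70.58033364 -19.29970564]
psi [ 2.08270881e-03 -9.06164211e-04  1.54256359e+00]
```

Turned to 1.54 rad. I release, lift clear and check.

Emit:
apply_moves(
  moves=[
    [0,0,0,0,0,0,0.25],
    [0,0,0,0,0,0,0.45],
    [0,0,0,0,0,0,0.45],
    [0,0,-0.05,0,0,0,0.45],
    [0,0,-0.15,0,0,0,0.45],
    [0,0,-0.35,0,0,0,0.45],
    [0,0,-0.6,0,0,0,0.45],
    [0,0,-0.8,0,0,0,0.45],
    [0,0,-0.8,0,0,0,0.45],
  ],
)

```text
time_s: 19.75
tool_pos: [0.5702, -0.014, 0.19]
tool_rot: [161.3, 0.9, 102.1]
force: [0.4, 0.1, -0.2]
grip_width: 0.0389
grasp_force: 0.0
```

Run:
```python
from asc import *
s=env.get_obs(); c=viewer.get_calibration("scene"); im=viewer.read_camera("scene"); cv2.imwrite("pics/end.png",im[:,:,::-1])
w=viewer.read_camera("wrist"); cw=viewer.get_calibration("wrist"); cv2.imwrite("pics/endw.png",w[:,:,::-1])
print(s["tool_pos"],s["force"],s["time_s"])
m=masks_of("wrist","lock_knob"); 
for x in m[:1]:
    ys,xs=np.nonzero(x["pixels"]); print(x["conf"],x["location"],xs.min(),xs.max(),ys.min(),ys.max())
# rectified face patch around knob at bar-top height
def patch(img,c,h,dark):
    S=np.linspace(.025,-.025,21); Y=np.linspace(.025,-.025,42)
    g=np.array([[fp(-.0305+a,-.0692+b,h) for b in Y] for a in S]); q=proj(c,world(p,g.reshape(-1,3))).reshape(21,42,2).astype(np.float32)
    v=cv2.remap(cv2.cvtColor(img,cv2.COLOR_RGB2GRAY),q[...,0],q[...,1],cv2.INTER_LINEAR)
    for r in v: print(''.join('#' if k<25 else '+' if k<60 else '-' if k<120 else '.' for k in r))
patch(w,cw,.028,0); print(proj(cw,world(p,fp(-.0305,-.0692,.028))[None]))
asc(w,cw)
```

```text
[ 0.57023101 -0.01403397  0.19003068] [ 0.4232552   0.12390191 -0.17839303] 19.75
0.55 [270.2, 195.0] 259 289 178 217
...---------------------------------------
...------------++-------------------------
...------------++-------------------------
..----------------------------------------
..----------------------------------------
.---.--------+++++++----------------------
.-------+++###########++------------------
.-----++################+++---------------
.----+#####################+--------------
--+-+#######################++------------
--++##############################+-------
-++######################+----------------
-++######################+----------------
--+################################-------
---++#######################+++-----------
---+-+#####################+++------------
------++#################++++-------------
------+-++############+++++---------------
---------+++++++++++++++------------------
------------------------------------------
------------------------------------------
[[277.12586684 199.34541998]]
........++.......................................
[... 390 characters left out ...]
................
...............................+++......................
..........................+++++###......................
.........................+#++++##+......................
........................+#+.....++......................
........................++..............................
........................++..............................
........................+#..............................
........................+#+.............................
.........................+#+...++.......................
.........................+##+++#+.......................
..........................+++#++........................
............................+++.........................
```

The knob's bar with its white line now lies across the slope, 5 is at the mark, and the robot is clear. I hand it in.

```bash
python3 -c "
from cell import env
print(env.sign_off())"
```

```text
the job is handed in; nothing more can be done
None
```

I pressed the key four full strokes (1 → 5, about 9 N at the end of each), turned the lock knob clockwise to about 1.54 rad, where its bar lies across the slope, and handed the job in at about 20 s with the robot clear; I did not re-measure the things round the dispenser.

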